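# Unclamp a driver module and hold it up to the inspection camera

### The job

Turn both clamp knobs of the aluminium test nest, the red and the blue, anticlockwise to their end stops while the green circuit module stays seated, then lift the module out. Hold its underside up to the inspection webcam: centred in front of the lens, square to it, 110 mm from the glass, the board's long side along the wide side of the webcam (either way round), and finish there, still holding it in the air. Leave the clamps open, do not bump the webcam, and leave the other things on the table where they are.

Things in the scene. Friction and masses are not known exactly. Their poses are not given: they have to be found in the camera images.
- nest: Aluminium test nest bolted to the table: a flat plate 100 (x) by 230 (y) by 16 mm high, origin at the centre of its underside, z up. The module lies in the middle of its top, long side along y, between four dark 4 mm high stops (as high as the board's top), about 2 mm play each way. Left, right, position and yaw vary; nest and webcam may swap places. Red knob at y = -90 mm, blue knob at y = +90 mm.
- module: Green circuit board 50 (x) by 84 (y) by 4 mm, origin at the centre of its underside (the solder side), z up out of the component side. In its middle a black finned heat sink 22 (x) by 36 (y) mm, from the board's top (z = 4) to z = 34 mm: grip it across x, its 22 mm width. Beside it, at y = +26 and -26 mm, two low connectors up to z = 12 mm (8 mm long in y, up to 26 mm wide in x). 80 to 150 g, loose; while the clamps are shut their straps hold both ends down.
- clamp_red (a joint): Angle of the red clamp: 0 = strap straight over the module's end (starts at 0 to 0.15 rad), 1.4 = fully open at its end stop. Grows as the knob turns anticlockwise seen from above. Stays where left; about 0.05 N m of friction.
- clamp_blue (a joint): Angle of the blue clamp, same as the red: anticlockwise from above from 0 to the stop at 1.4 rad.
- red_grip (a point): Centre of the red knob's bar grip, on the knob's upright axis, 45 mm above the table. The bar is 42 mm long (along this point's x axis), 12 mm thick (y), 26 mm tall (32 to 58 mm above the table); it turns with the clamp. The steel strap below it, 16 mm wide, top 27 mm above the table, points along +x, reaching 58 mm from the axis, and turns with it.
- blue_grip (a point): Centre of the blue knob's bar grip, same sizes and axes as the red one.
- camera: Stand of the inspection webcam, fixed to the table: dark plate 90 by 90 by 12 mm with a post and a fork that carries the tilting head; top of the fork 82 mm high. Origin at the centre of the underside; -x is its front. Position and yaw vary.
- lens (a point): Centre of the webcam's front glass, about 100 mm above the table, on a black head 84 mm wide (y) and 30 mm deep (x). z points out of the lens along the line of sight: up, and leaning 0.28 to 0.42 rad from vertical towards the stand's front (the robot's side). y is the wide side of the webcam. The head's tilt is stiff.
- view_point (a point): Unmarked point in the air 110 mm in front of the glass on the lens axis, same axes as the lens: where the centre of the module's underside belongs.
- servo: Bystander: small black servo motor 54 by 20 by 41 mm with a white arm, upright, loose, near the table's middle; origin at the centre of its underside.
- screwdriver: Bystander: orange screwdriver 160 mm long, lying along its x (tip to +x), origin under its middle, loose, near the table's middle.
- breadboard: Bystander: white breadboard 55 by 165 by 9 mm, loose, on the robot's left; origin at the centre of its underside.
- power_bank: Bystander: gold power bank 75 by 115 by 16 mm, loose, on the robot's right; origin at the centre of its underside.
Mind the look-alikes: they are no part of the job. Of the things shaped like the nest, the aluminium one is meant.

How it is judged:
By the outcome, as a careful person would: the job done as asked, in the order asked, and still so for the second after the job is handed in, while the arm keeps its last pose, push and grip.
It also fails if it takes over 72 s, if anything falls off the work surface, if the arm or the gripper's body presses on something with over 40 N, if the wrist force passes 120 N, or if a joint passes its speed limit or range.

### The arm

A 7-joint arm with a two-finger parallel gripper is mounted at the origin on the work surface. World frame = base frame: x ahead of the robot, y to its left, z up, the work surface at z = 0. Lengths are in m, angles in rad, forces in N, time in s.
With the tool pointing down it reaches from about 0.4 to 0.875 m from the base axis. Payload 19.3 kg.
Tool frame: the origin (TCP) lies between the finger pads; the fingertips stand 17 mm ahead of it and the grasp point (between the pads) lies 2 mm behind it; z points along the fingers, x is the direction in which the jaws open and shut, and the axes are right-handed (so a half turn about z gives the same grasp; the last joint's range is limited). The gripper opens to 85 mm and grips with 20 to 120 N. Pads are 22 mm wide; open, the fingers measure 114 mm over their backs; the gripper's body (76 mm by 85 mm) begins 54 mm behind the grasp point. The pads swing forward as they close: fully open they stand 13 mm farther back than shut.
Start: joints at [1.231, 0.521, -0.036, 1.599, 0.021, 1.021, -0.113], TCP at [0.167, -0.602, 0.248] pointing down, gripper open.
Joint ranges: [-2.91, 2.91], [-0.3, 2.13], [-1.5, 1.42], [0.17, 2.43], [-1.26, 4.41], [0.16, 1.93], [-2.52, 2.52]. Speed limits (rad/s): [1.89, 1.89, 2.39, 2.39, 3.01, 3.01, 3.01].

### API

Orientations are given as [roll, pitch, yaw] about the fixed x, y, z axes, in that order (R = Rz(yaw) Ry(pitch) Rx(roll)).
In Python, from workcell import bot gives the robot as it stands. The module is installed in compiled form; this text tells all that it offers.
- The arm moves only by the tool arm_command, never from a script. Its argument "targets" is a list of rows, each a list of 6 numbers: the shift along the tool's x, y, z in mm, then the turn, a rotation vector about the tool's x, y, z in degrees. In form: [[x, y, z, wx, wy, wz], ...]. A call has 1 to 8 rows; each row shifts and turns the pose as measured when the row begins, along the tool's axes as they then stand; what a row does not reach is not made up. A row lasts 1/10 s, in which the tool goes at most 50 mm and 8.59 degrees, less where a joint would pass 70% of its speed; a pose out of reach is approached as far as the arm can. A call is refused whole if a number of a shift passes 50 or a number of a turn 8.59, either way. A call with a gripper value outside its range is refused whole. "grip" is the opening in per cent of the stroke, from 0 (shut) to 100 (fully open), set as the call begins (left out, the last holds). The fingers move at their own pace and stop on an object; "grip_force" is the grip in N (left out, the last holds). Time passes only in rows, so rows that do not move let the fingers close. It gives the time, the measured TCP pose, the force and the opening at its end, in the units of the state.
- bot.observe(): the state, without advancing time (a new reading comes with each control period).
- bot.grab_frame(name): name is "side" or "top"; returns a dict with "color" (480x640x3 uint8, red, green, blue), "depth" (480x640 float32, m along the optical axis (not along the pixel's ray), 0 where there is no reading), "fov_y" (degrees; the focal length in pixels is half the picture's height over the tangent of half this angle, whatever the lens; pixels are square), "cx", "cy" (the principal point, pixels), "R" (3x3) and "t" (3): a world point X has camera coordinates R X + t. Camera axes: x right, y down, z forward; pixel columns grow to the right and rows downward; lengths in m; the calibration is good to about 2 mm. A picture is of the moment at which its call begins.
- bot.job_done(): hands the job in, once; it reports no verdict.
The state is a dict: "clock": time; "qpos": joint angles; "qd": joint speeds; "joint_efforts": joint torques, N m; "position": TCP position; "tool_rot": TCP orientation; "force": force on the tool from outside, world axes, zero at the start; "moment": the same for the moment, N m; "grip_width": finger opening in m.
Only numpy, scipy, OpenCV 4.12 (cv2) and the standard library are available. Lean on these libraries where they do the work, as an engineer would, in place of code of your own. Each camera call takes 0.05 s, during which the arm holds its last target. There are 200 camera calls.

## Working session

There is one attempt and no reset: what is moved stays moved. The work goes in short steps, Python scripts to look and compute and a tool call to move; the robot and the scene stay as the last step left them, time stands still between calls to the robot, and variables do not carry over. Pictures are saved under pics/ and viewed, about 8 in all and at most 12, crops included, and the job is handed in when it is done.

Besides the shell and the picture viewer there is one more tool, called by a JSON object that holds its "fn" and its "kwargs". arm_command: Moves the arm, as the interface text tells. Its arguments: {"type":"object","properties":{"targets":{"type":"array"},"grip":{"type":"number"},"grip_force":{"type":"number"}},"required":["targets"]}

```bash
mkdir -p pics
cat > h.py <<'E'
import numpy as np, cv2
from scipy.spatial.transform import Rotation as Ro
from workcell import bot
def grab(n):
    f=bot.grab_frame(n); f['f']=240/np.tan(np.radians(f['fov_y'])/2); return f
def cloud(f):
    v,u=np.mgrid[:480,:640]; d=f['depth']
    c=np.stack([(u-f['cx'])/f['f']*d,(v-f['cy'])/f['f']*d,d],-1)
    return (c-f['t'])@f['R']   # R^T (c-t)
def proj(f,X):
    c=np.asarray(X)@f['R'].T+f['t']; return c[...,:2]/c[...,2:]*f['f']+[f['cx'],f['cy']]
def ray(f,u,v,z):
    d=np.array([(u-f['cx'])/f['f'],(v-f['cy'])/f['f'],1])@f['R']; o=-f['t']@f['R']
    return o+d*(z-o[2])/d[2]
def pose(s): return np.array(s['position']),Ro.from_euler('xyz',s['tool_rot'])
def save(n,im,s=1): cv2.imwrite('pics/'+n,cv2.resize(im[...,::-1],None,fx=s,fy=s,interpolation=cv2.INTER_CUBIC))
def delta(p,R):
    s=bot.observe(); p0,R0=pose(s)
    R=Ro.from_matrix(R) if not isinstance(R,Ro) else R
    d=R0.inv().apply(np.array(p)-p0)*1000; w=(R0.inv()*R).as_rotvec(degrees=True)
    print('delta mm',d.round(1),'deg',w.round(2)); return d,w
E
python3 - <<'E'
from h import *
s=bot.observe(); print(s)
for n in('top','side'):
    f=grab(n); save(n+'0.png',f['color']); P=cloud(f); print(n,f['fov_y'],f['cx'],f['cy'],-f['t']@f['R'],f['R'].round(3).tolist()); np.savez(n+'0.npz',**f)
E
```

```text
{'clock': 0.0, 'qpos': array([ 1.23081259,  0.52205014, -0.03634805,  1.59998138,  0.02121414,
        1.02110885, -0.11281968]), 'qd': array([ 0.00074397,  0.00084034, -0.00041262,  0.00065482,  0.0005171 ,
       -0.00148824,  0.00028302]), 'joint_efforts': array([ 6.98089548e-05, -9.27094173e+01,  1.98019691e+00, -3.69935381e+01,
        1.78548211e-02,  8.19649897e-03,  7.03783689e-05]), 'position': array([ 0.16646749, -0.60209871,  0.24771252]), 'tool_rot': array([ 3.14150809e+00,  1.15913255e-03, -1.30101748e+00]), 'force': array([-0.41749297, -0.39608189,  0.15703088]), 'moment': array([ 0.01361406,  0.02698737, -0.04397555]), 'grip_width': 0.08523850345893837}
top 43.44838988424002 320.9385174884381 234.04859576088586 [0.27708982 0.01672686 1.58921682] [[0.029, -0.999, 0.016], [-0.991, -0.03, -0.132], [0.132, -0.012, -0.991]]
side 53.30128096857414 318.94375076060396 243.64454178255352 [-0.04796701  0.63125662  0.78000937] [[-0.781, -0.625, 0.001], [-0.383, 0.477, -0.791], [0.494, -0.618, -0.612]]
```

View pics/top0.png

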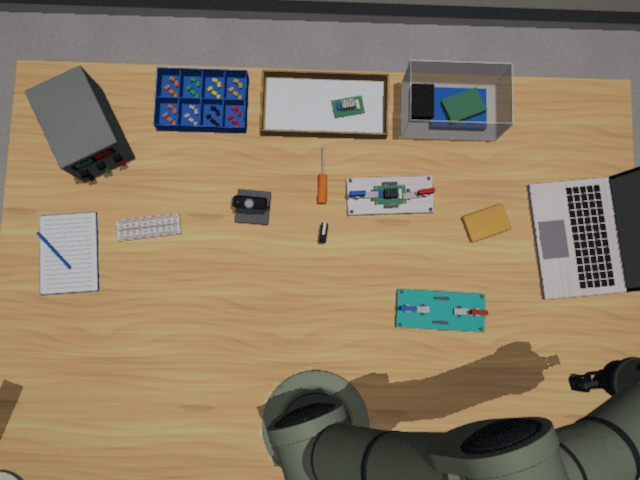

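View pics/side0.png

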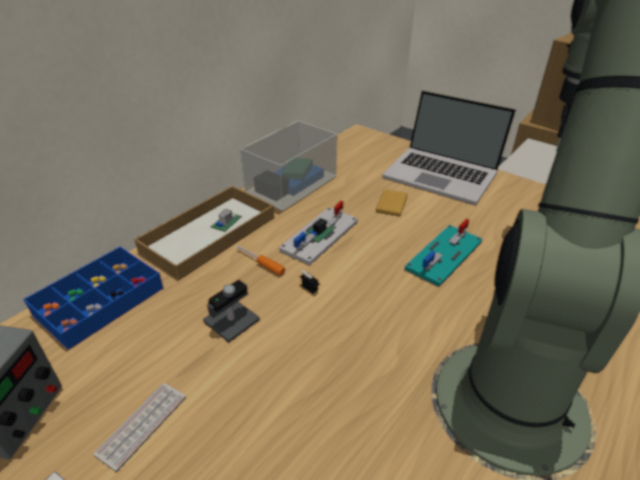

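Candidates: nest – aluminium (390,195) vs. teal nest (440,310); module – the one in the aluminium nest (390,194) vs. boards in the tray (348,105) and the clear box (465,105). Knobs: on the aluminium nest, blue (357,194), red (426,191), not those on the teal plate. Webcam is at (252,206). I choose the aluminium nest and check it in a crop.

```bash
cat > m.py <<'E'
from h import *
T=dict(np.load('top0.npz')); S=dict(np.load('side0.npz'))
a=cv2.resize(T['color'][165:225,340:440],(800,480),interpolation=cv2.INTER_CUBIC)[:, :]
b=T['color'][180:230,225:278]; c=S['color'][265:345,195:275]; d=S['color'][190:265,270:365]
r=lambda i,w,h:cv2.resize(i,(w,h),interpolation=cv2.INTER_CUBIC)
save('m1.png',np.vstack([r(a,500,300),np.hstack([r(b,250,250),r(c,250,250)])]) )
for n,f in(('top',T),('side',S)):
    P=cloud(f); hsv=cv2.cvtColor(f['color'],cv2.COLOR_RGB2HSV); H,s,V=[hsv[...,i].astype(int) for i in range(3)]
    roi=(P[...,0]>.5)&(P[...,0]<.8)&(P[...,1]>-.35)&(P[...,1]<.05)
    for k,m in(('red',((H<6)|(H>174))&(s>150)&(V>60)),('blue',(H>105)&(H<125)&(s>140)),('plate',(s<40)&(V>120)),('green',(H>50)&(H<95)&(s>60))):
        m=m&roi&(f['depth']>0)
        if n=='top' or k in('red','blue'):
          nn,l,st,ce=cv2.connectedComponentsWithStats(m.astype(np.uint8))
          for i in range(1,nn):
            if st[i,4]>15:
                q=P[l==i]; pts=np.argwhere(l==i)[:,::-1].astype(np.float32)
                print(n,k,ce[i].round(1),st[i],'xyz med',np.median(q,0).round(4),'z90',np.percentile(q[:,2],[5,90]).round(4))
                z={'red':.058,'blue':.058,'plate':.016,'green':.02}[k]
                w=np.array([ray(f,u,v,z)[:2] for u,v in pts],np.float32)
                rc=cv2.minAreaRect(w*1000); print('   rect',rc)
E
python3 m.py
```

```text
top red [425.8 191. ] [418 188  16   7  65] xyz med [ 0.6029 -0.2708  0.0586] z90 [0.0515 0.0643]
   rect ((602.607421875, -270.1312255859375), (11.176647186279297, 41.35026550292969), 10.059881210327148)
top blue [357.1 193.1] [350 191  15   6  71] xyz med [ 0.5913 -0.0922  0.0592] z90 [0.0524 0.0632]
   rect ((591.5139770507812, -92.13204956054688), (12.326257705688477, 37.37068176269531), 6.288851261138916)
top blue [380. 193.] [379 190   3   7  21] xyz med [ 0.5993 -0.1548  0.0287] z90 [0.0227 0.0348]
   rect ((593.73193359375, -151.86599731445312), (15.921079635620117, 5.196744441986084), 0.9097694158554077)
top plate [404.6 119.7] [402 111   6  18  54] xyz med [ 0.7836 -0.2098  0.0892] z90 [0.0379 0.1214]
   rect ((807.2299194335938, -220.21119689941406), (12.830130577087402, 49.86997604370117), 72.8013916015625)
top plate [343.  126.4] [305 120  78  13 790] xyz med [ 0.7854 -0.0537  0.0066] z90 [0.0007 0.0113]
   rect ((783.50048828125, -54.892555236816406), (30.94933319091797, 208.6927947998047), 0.13335347175598145)
top plate [426.4 132. ] [401 123  57  17 547] xyz med [ 0.7
[... 716 characters left out ...]
8182983398438), (48.69127655029297, 82.00812530517578), 1.8387904167175293)
side red [338.  207.3] [335 202   7  12  49] xyz med [ 0.6    -0.2609  0.0542] z90 [0.0428 0.0608]
   rect ((596.2593383789062, -256.90472412109375), (15.22905445098877, 56.32621383666992), 16.695510864257812)
side blue [314.2 232.1] [310 230   8   5  21] xyz med [ 0.5989 -0.1575  0.0287] z90 [0.0266 0.0313]
   rect ((574.7548217773438, -128.242431640625), (17.48323631286621, 12.816017150878906), 4.980232238769531)
side blue [299.2 239.2] [295 233  10  14  76] xyz med [ 0.5894 -0.086   0.0525] z90 [0.0419 0.0599]
   rect ((585.2584838867188, -80.41796875), (18.129127502441406, 55.000125885009766), 12.018468856811523)
```

View pics/m1.png

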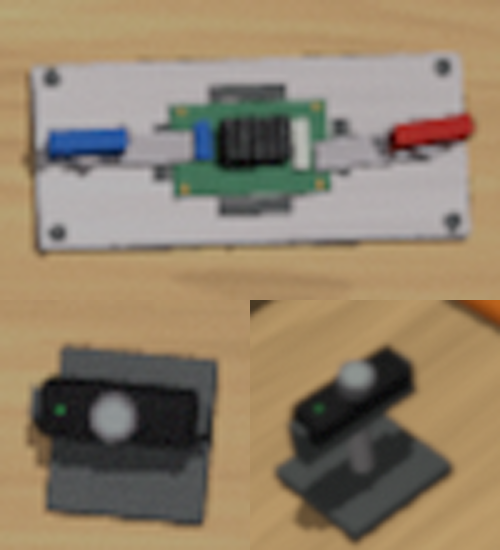

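The crop confirms the choice: aluminium plate with the module and its black heat sink, blue bar left, red bar right, straps over both board ends. Webcam glass is at about (249,204) in the top view. The knob positions agree with the nest pose to 1–2 mm. Next, the webcam.

```bash
cat > w.py <<'E'
from h import *
import sys
T=dict(np.load('top0.npz')); S=dict(np.load('side0.npz'))
# wooden table check
for n,f in(('top',T),('side',S)):
    P=cloud(f); X,Y,Z=P[...,0],P[...,1],P[...,2]; c=f['color'].astype(int); mx=c.max(-1); mn=c.min(-1); hsvS=(mx-mn)/(mx+1)
    tb=(X>.4)&(X<.5)&(Y>0)&(Y<.3)&(f['depth']>0); print(n,'table z',np.median(Z[tb]),Z[tb].std())
    roi=(X>.48)&(X<.68)&(Y>.08)&(Y<.28)&(f['depth']>0)
    pl=roi&(abs(Z-.012)<.012)&(mx<120)&(hsvS<.25); w=np.array([ray(f,u,v,.012)[:2] for v,u in np.argwhere(pl)],np.float32)*1000
    print('base',pl.sum(),cv2.minAreaRect(w))
    hd=roi&(Z>.065)&(Z<.14)&(mx<75); er=cv2.erode(hd.astype(np.uint8),np.ones((3,3)))>0
    w=np.array([ray(f,u,v,.095)[:2] for v,u in np.argwhere(hd)],np.float32)*1000
    print('head',hd.sum(),cv2.minAreaRect(w),'cent',np.median(P[hd],0))
    q=P[er]
    for _ in range(4):
        cc=q.mean(0); nrm=np.linalg.svd(q-cc)[2][2]; nrm*=np.sign(nrm[2]); e=(q-cc)@nrm; q=q[abs(e)<2*e.std()]
    print('plane n',nrm.round(3),'tilt',np.arccos(nrm[2]),'az',np.degrees(np.arctan2(nrm[1],nrm[0])),'c',cc.round(4),len(q),e.std())
    gl=roi&(Z>.07)&(mx>100)&(hsvS<.2); nn,l,st,ce=cv2.connectedComponentsWithStats(gl.astype(np.uint8))
    for i in range(1,nn):
        if st[i,4]>10: print('glass',ce[i],st[i],np.median(P[l==i],0), 'ray@.1',ray(f,*ce[i],.1))
T0,S0=T,S
E
python3 w.py
```

```text
top table z 0.0005068111382971984 0.004470303060752596
base 698 ((555.5076293945312, 180.81031799316406), (87.5992202758789, 88.38020324707031), 86.53604125976562)
head 349 ((551.3786010742188, 178.23472595214844), (92.85200500488281, 31.585887908935547), 86.96560668945312) cent [0.55246492 0.17172325 0.09044103]
plane n [-0.316  0.035  0.948] tilt 0.3232938762702634 az 173.6766947461546 c [0.5521 0.1762 0.0914] 181 0.0027697310466241643
glass [248.47457627 202.93220339] [245 199   8   9  59] [0.54857583 0.18244655 0.10349353] ray@.1 [0.54916751 0.18248437 0.1       ]
side table z 0.0012639035038668367 0.0037813417149673983
base 1030 ((554.2964477539062, 185.20050048828125), (88.7033462524414, 91.12777709960938), 86.82231140136719)
head 510 ((543.8912353515625, 196.8817596435547), (99.0176010131836, 39.07764434814453), 86.23922729492188) cent [0.54722033 0.19644592 0.08801771]
plane n [-0.434  0.055  0.899] tilt 0.4527338571488288 az 172.7895891299111 c [0.5479 0.1919 0.0881] 284 0.0022851797783416034
glass [228.41666667 288.34722222] [223 284  11   9  72] [0.54891373 0.18328728 0.10428645] ray@.1 [0.55263115 0.18050934 0.1       ]
```

```bash
cat > w2.py <<'E'
from h import *
F={}
for n in('top','side'):
    fs=[grab(n) for _ in range(10)]; f=fs[0]; D=np.array([x['depth'] for x in fs]); D[D==0]=np.nan
    f['depth']=np.nan_to_num(np.nanmedian(D,0)).astype(np.float32); f['color']=np.mean([x['color'] for x in fs],0).astype(np.uint8); F[n]=f; np.savez(n+'1.npz',**f)
    print(n,'repeat noise',np.nanstd(D,0)[300,300])
# triangulate glass
def gl(f):
    P=cloud(f); c=f['color'].astype(int); mx=c.max(-1); m=(P[...,0]>.5)&(P[...,0]<.6)&(P[...,1]>.14)&(P[...,1]<.22)&(P[...,2]>.07)&(mx>90)&(mx-c.min(-1)<.25*mx)
    nn,l,st,ce=cv2.connectedComponentsWithStats(m.astype(np.uint8)); i=1+st[1:,4].argmax(); return ce[i],st[i]
A=[];b=[];
for n in F:
    ce,st=gl(F[n]); f=F[n]; print(n,ce,st); o=-f['t']@f['R']; d=ray(f,*ce,0)-o; d/=np.linalg.norm(d); M=np.eye(3)-np.outer(d,d); A.append(M); b.append(M@o)
L=np.linalg.lstsq(np.vstack(A),np.hstack(b),rcond=None)[0]; print('glass centre',L, 'resid',[np.linalg.norm(a@L-c) for a,c in zip(A,b)])
yaw=np.radians(-3.4); xh=np.array([np.cos(yaw),np.sin(yaw),0]); yl=np.array([-np.sin(yaw),np.cos(yaw),0])
for n in F:
    f=F[n]; P=cloud(f); c=f['color'].astype(int); t=.35; off=0
    for it in range(8):
        z=-np.sin(t)*xh+np.cos(t)*np.array([0,0,1]); x=np.cross(yl,z); Q=(P-L)
        a,bb,h=Q@x,Q@yl,Q@z
        m=(f['depth']>0)&(abs(a)<.012)&(abs(bb)<.036)&(abs(h-off)<.012)&(np.hypot(a,bb)>.014)&(c.max(-1)<90)
        k=np.linalg.lstsq(np.c_[a[m],bb[m],np.ones(m.sum())],h[m],rcond=None)[0]; t=t-np.arctan(k[0])*.7; off=k[2]
    print(n,'tilt',t,'yslope',k[1],'off',off,m.sum(),'std',(h[m]-np.c_[a[m],bb[m],np.ones(m.sum())]@k).std())
E
python3 w2.py
```

```text
top repeat noise 0.0027275058
side repeat noise 0.0017509474
top [248.5 203. ] [245 199   8   9  60]
side [228.19512195 288.45121951] [223 284  11  10  82]
glass centre [0.5490989  0.18266951 0.10321324] resid [np.float64(0.0009027670966113077), np.float64(0.0009027670966111627)]
top tilt 1.8696199188065896 yslope 0.013527891463104636 off -0.012426923118485382 91 std 0.004368731857940077
side tilt 1.0660747836990394 yslope -0.013488679180130383 off 0.01498493049715985 8 std 0.0006046371878257231
```

```bash
cat > w3.py <<'E'
from h import *
F={n:dict(np.load(n+'1.npz')) for n in('top','side')}
L=np.array([.5491,.1827,.1032]); yaw=np.radians(-3.4); xh=np.array([np.cos(yaw),np.sin(yaw),0]); yl=np.array([-np.sin(yaw),np.cos(yaw),0])
for n in F:
  for W in(.010,.013):
    f=F[n]; P=cloud(f); c=f['color'].astype(int); t=.35; off=-.003
    for it in range(12):
        z=-np.sin(t)*xh+np.cos(t)*np.array([0,0,1]); x=np.cross(yl,z); Q=(P-L)
        a,bb,h=Q@x,Q@yl,Q@z
        m=(f['depth']>0)&(abs(a)<W)&(abs(bb)<.036)&(abs(h-off)<.010)&(np.hypot(a,bb)>.014)&(c.max(-1)<90)
        k=np.linalg.lstsq(np.c_[a[m],bb[m],np.ones(m.sum())],h[m],rcond=None)[0]; t+=np.arctan(k[0])*.7; off=k[2]
    print(n,W,'tilt',t,'yslope',k[1],'off',off,m.sum(),'std',(h[m]-np.c_[a[m],bb[m],np.ones(m.sum())]@k).std())
cr=lambda f,u,v,s:cv2.resize(f['color'][v-s:v+s,u-s:u+s],(390,390),interpolation=cv2.INTER_CUBIC)
save('w3.png',np.hstack([cr(F['top'],250,205,22),cr(F['side'],230,300,34)]))
E
python3 w3.py
```

```text
top 0.01 tilt 0.31236184879717466 yslope -0.0016144411343847875 off -0.012418251447803674 144 std 0.0014156980520251892
top 0.013 tilt 0.260881076329074 yslope -0.005056823850160859 off -0.012461251939958213 197 std 0.0014097916186021904
side 0.01 tilt 0.30387173180011523 yslope -0.001752663197688244 off -0.012487540357767817 177 std 0.0005634456013936998
side 0.013 tilt 0.3270745371577924 yslope -0.0006675136232162475 off -0.012602187285162918 228 std 0.0006671298279634866
```

View pics/w3.png

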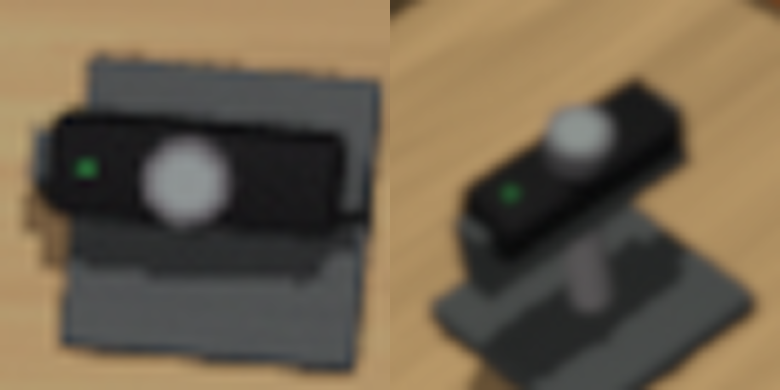

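The crop shows the lens barrel standing about 12 mm proud of the face. The face fit gives tilt ≈0.31 rad from both views, with yaw −3.4° from the base plate. Now turning the tool to the red bar's direction.

{"fn": "arm_command", "kwargs": {"targets": [[0, 0, 0, 0, 0, -8.5], [0, 0, 0, 0, 0, -8.5], [0, 0, 0, 0, 0, -8.5], [0, 0, 0, 0, 0, -8.5], [0, 0, 0, 0, 0, -8.5], [0, 0, 0, 0, 0, -8.5], [0, 0, 0, 0, 0, -8.5], [0, 0, 0, 0, 0, -8.5]], "grip": 50, "grip_force": 40}}

```text
clock: 1.9
position: [0.1668, -0.6024, 0.2484]
tool_rot: [3.141, 0.0, -0.098]
force: [-0.2, 0.4, 0.2]
grip_width: 0.0423
```

{"fn": "arm_command", "kwargs": {"targets": [[0, 0, 0, 0, 0, -8.5], [0, 0, 0, 0, 0, -8.5], [0, 0, 0, 0, 0, 0]]}}

```text
clock: 2.2
position: [0.1665, -0.6025, 0.2484]
tool_rot: [3.141, 0.0, 0.205]
force: [0.6, 0.0, 0.0]
grip_width: 0.0428
```

```bash
cat > g.py <<'E'
from h import *
import sys
x,y,z,psi=[float(a) for a in sys.argv[1:5]]
s=bot.observe(); print(round(s['clock'],2),s['position'].round(4),s['tool_rot'].round(4),'F',s['force'].round(1),'M',s['moment'].round(2),'w',round(s['grip_width'],4),'q',s['qpos'].round(2))
delta([x,y,z],Ro.from_euler('xyz',[180,0,psi],degrees=True))
E
python3 g.py .603 -.271 .12 10.1
```

```text
2.2 [ 0.1665 -0.6025  0.2484] [3.1412e+00 4.0000e-04 2.0490e-01] F [0.6 0.  0. ] M [-0.   -0.02 -0.04] w 0.0428 q [ 1.47  0.55 -0.4   1.59  0.23  1.06  1.22]
delta mm [ 494.9 -235.8  128.1] deg [0.02 0.02 1.64]
```

{"fn": "arm_command", "kwargs": {"targets": [[41, -19.5, 0, 0, 0, 1.6], [41, -19.5, 0, 0, 0, 0], [41, -19.5, 0, 0, 0, 0], [41, -19.5, 0, 0, 0, 0], [41, -19.5, 0, 0, 0, 0], [41, -19.5, 0, 0, 0, 0], [41, -19.5, 0, 0, 0, 0], [41, -19.5, 0, 0, 0, 0]]}}

```text
clock: 3.0
position: [0.4693, -0.3944, 0.2476]
tool_rot: [3.139, 0.002, 0.121]
force: [-0.1, -1.1, 0.5]
grip_width: 0.0431
```

{"fn": "arm_command", "kwargs": {"targets": [[41, -19.5, 0, 0, 0, 0], [41, -19.5, 0, 0, 0, 0], [41, -19.5, 0, 0, 0, 0], [0, 0, 0, 0, 0, 0]]}}

```text
clock: 3.4
position: [0.5938, -0.3126, 0.2471]
tool_rot: [3.141, -0.0, 0.107]
force: [-0.0, 0.2, -0.4]
grip_width: 0.0427
```

```bash
python3 g.py .603 -.271 .12 10.1
```

```text
3.4 [ 0.5938 -0.3126  0.2471] [ 3.1407e+00 -1.0000e-04  1.0680e-01] F [-0.   0.2 -0.4] M [0.02 0.06 0.02] w 0.0427 q [ 0.66  0.63 -0.43  1.45  0.28  1.12  0.29]
delta mm [ 13.6 -40.5 127.1] deg [ 0.05 -0.   -3.98]
```

{"fn": "arm_command", "kwargs": {"targets": [[14, -40.5, 40, 0, 0, -4], [0, 0, 40, 0, 0, 0], [0, 0, 40, 0, 0, 0], [0, 0, 0, 0, 0, 0]]}}

```text
clock: 3.8
position: [0.6029, -0.2784, 0.1336]
tool_rot: [3.139, -0.003, 0.164]
force: [-1.0, 0.4, 0.4]
grip_width: 0.0429
```

```bash
python3 g.py .603 -.271 .050 10.1
python3 - <<'E'
from h import *
f=grab('side'); save('s2.png',f['color'][150:280,240:400],3.5); f=grab('top'); save('t2.png',f['color'][150:240,320:450],4)
E
```

```text
3.8 [ 0.6029 -0.2784  0.1336] [ 3.1394e+00 -2.5000e-03  1.6350e-01] F [-1.   0.4  0.4] M [-0.05  0.08  0.04] w 0.0429 q [ 0.6   0.74 -0.41  1.57  0.35  0.91  0.23]
delta mm [ 1.  -7.5 83.6] deg [ 0.13 -0.14 -0.73]
```

View pics/s2.png

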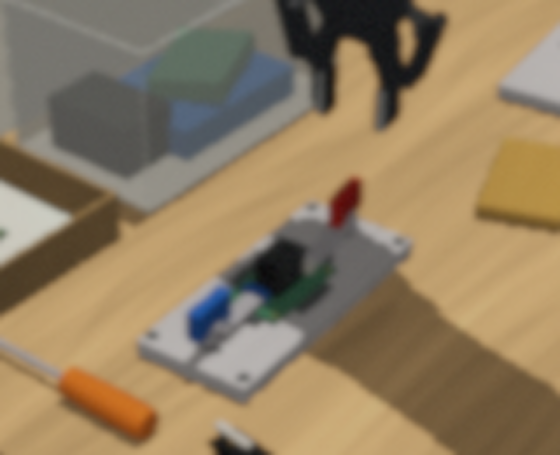

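The open jaws stand above the red bar (about (345,205) in the crop) and straddle it across its thickness. Descending and closing.

{"fn": "arm_command", "kwargs": {"targets": [[1, -7.5, 25, 0, 0, -0.7], [0, 0, 25, 0, 0, 0], [0, 0, 20, 0, 0, 0], [0, 0, 12, 0, 0, 0], [0, 0, 0, 0, 0, 0]]}}

```text
clock: 4.4
position: [0.6119, -0.2777, 0.0677]
tool_rot: [3.125, -0.021, 0.164]
force: [-0.0, 0.1, 0.1]
grip_width: 0.0427
```

```bash
python3 g.py .603 -.271 .050 10.1
```

```text
4.4 [ 0.6119 -0.2777  0.0677] [ 3.1253 -0.0213  0.1645] F [-0.   0.1  0.1] M [-0.05  0.02  0.02] w 0.0427 q [ 0.58  0.82 -0.38  1.59  0.4   0.78  0.19]
delta mm [-8.1 -8.3 17.4] deg [ 0.94 -1.22 -0.69]
```

{"fn": "arm_command", "kwargs": {"targets": [[-8, -8, 0, 1, -1.2, -0.7], [0, 0, 0, 0, 0, 0]]}}

```text
clock: 4.6
position: [0.6032, -0.2714, 0.0705]
tool_rot: [-3.141, -0.001, 0.176]
force: [0.2, 0.1, 0.5]
grip_width: 0.0427
```

```bash
python3 g.py .603 -.271 .050 10.1
```

```text
4.6 [ 0.6032 -0.2714  0.0705] [-3.141e+00 -1.100e-03  1.760e-01] F [0.2 0.1 0.5] M [-0.   -0.04  0.02] w 0.0427 q [ 0.58  0.82 -0.39  1.6   0.39  0.8   0.2 ]
delta mm [-0.1 -0.4 20.5] deg [-0.03 -0.06 -0.01]
```

{"fn": "arm_command", "kwargs": {"targets": [[0, 0, 8, 0, 0, 0], [0, 0, 8, 0, 0, 0], [0, 0, 5, 0, 0, 0], [0, 0, 0, 0, 0, 0]]}}

```text
clock: 5.0
position: [0.6039, -0.272, 0.0498]
tool_rot: [3.141, -0.003, 0.175]
force: [0.2, -1.2, 0.0]
grip_width: 0.043
```

```bash
python3 g.py .603 -.271 .050 10.1
```

```text
5.0 [ 0.6039 -0.272   0.0498] [ 3.1406 -0.0032  0.1753] F [ 0.2 -1.2  0. ] M [-0.05  0.   -0.08] w 0.043 q [ 0.57  0.84 -0.38  1.61  0.41  0.77  0.19]
delta mm [-0.7 -1.2 -0.2] deg [ 0.06 -0.18 -0.06]
```

{"fn": "arm_command", "kwargs": {"targets": [[-0.7, -1, 0, 0, 0, 0], [0, 0, 0, 0, 0, 0], [0, 0, 0, 0, 0, 0], [0, 0, 0, 0, 0, 0], [0, 0, 0, 0, 0, 0]], "grip": 0, "grip_force": 40}}

```text
clock: 5.5
position: [0.6043, -0.2706, 0.0499]
tool_rot: [3.141, -0.006, 0.176]
force: [1.2, 0.3, -2.0]
grip_width: 0.0169
```

```bash
python3 g.py .603 -.271 .050 84
```

```text
5.5 [ 0.6043 -0.2706  0.0499] [ 3.1405 -0.0057  0.1757] F [ 1.2  0.3 -2. ] M [-0.03 -0.28 -0.01] w 0.0169 q [ 0.57  0.84 -0.38  1.61  0.41  0.76  0.19]
delta mm [-1.3  0.1 -0.1] deg [  0.26  -0.24 -73.93]
```

Still closing; a few more idle rows.

{"fn": "arm_command", "kwargs": {"targets": [[0, 0, 0, 0, 0, 0], [0, 0, 0, 0, 0, 0], [0, 0, 0, 0, 0, 0]]}}

```text
clock: 5.8
position: [0.6043, -0.2706, 0.0499]
tool_rot: [3.141, -0.006, 0.176]
force: [0.3, -0.2, -3.4]
grip_width: 0.0167
```

```bash
python3 g.py .603 -.271 .050 83.8
```

```text
5.8 [ 0.6043 -0.2706  0.0499] [ 3.1406 -0.0058  0.1756] F [ 0.3 -0.2 -3.4] M [-0.08 -0.24 -0.07] w 0.0167 q [ 0.57  0.84 -0.38  1.61  0.41  0.76  0.19]
delta mm [-1.3  0.1 -0.1] deg [  0.26  -0.25 -73.74]
```

{"fn": "arm_command", "kwargs": {"targets": [[0, 0, 0, 0, 0, -5], [0, 0, 0, 0, 0, -5], [0, 0, 0, 0, 0, -5]]}}

```text
clock: 6.1
position: [0.6041, -0.2707, 0.0499]
tool_rot: [3.139, -0.005, 0.445]
force: [0.5, -0.5, -3.4]
grip_width: 0.0171
```

```bash
python3 g.py .604 -.271 .050 83.8
python3 - <<'E'
from h import *
f=grab('top'); a=f['color'][150:230,340:450]; f=grab('side'); b=f['color'][165:265,270:400]
save('r3.png',np.hstack([cv2.resize(a,(400,300),interpolation=3),cv2.resize(b,(390,300),interpolation=3)]))
E
```

```text
6.1 [ 0.6041 -0.2707  0.0499] [ 3.1387 -0.0046  0.4446] F [ 0.5 -0.5 -3.4] M [ 0.02 -0.18 -0.04] w 0.0171 q [ 0.61  0.85 -0.44  1.61  0.47  0.79  0.41]
delta mm [-0.3  0.2 -0.1] deg [  0.28  -0.16 -58.33]
```

View pics/r3.png

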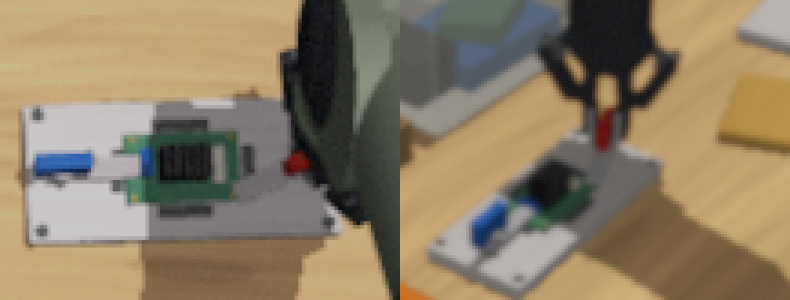

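The bar is held between the pads and the strap has begun to turn off the board, which stays in its place. Continuing.

{"fn": "arm_command", "kwargs": {"targets": [[0, 0, 0, 0, 0, -8], [0, 0, 0, 0, 0, -8], [0, 0, 0, 0, 0, -8], [0, 0, 0, 0, 0, -8], [0, 0, 0, 0, 0, -8], [0, 0, 0, 0, 0, -8], [0, 0, 0, 0, 0, -6]]}}

```text
clock: 6.9
position: [0.6039, -0.271, 0.0499]
tool_rot: [3.137, 0.0, 1.397]
force: [0.9, -0.4, -2.2]
grip_width: 0.0173
```

```bash
python3 g.py .604 -.271 .050 83.8
```

```text
6.9 [ 0.6039 -0.271   0.0499] [3.1366e+00 2.0000e-04 1.3974e+00] F [ 0.9 -0.4 -2.2] M [ 0.1  -0.24 -0.05] w 0.0173 q [ 0.74  0.91 -0.66  1.6   0.68  0.88  1.21]
delta mm [ 0.1  0.1 -0.1] deg [ 0.28  0.02 -3.73]
```

{"fn": "arm_command", "kwargs": {"targets": [[0, 0, 0, 0, 0, -3], [0, 0, 0, 0, 0, -3]]}}

```text
clock: 7.1
position: [0.6039, -0.2711, 0.0499]
tool_rot: [3.137, 0.0, 1.502]
force: [0.9, 0.3, -1.2]
grip_width: 0.0169
```

```bash
python3 g.py .604 -.271 .050 83.8
```

```text
7.1 [ 0.6039 -0.2711  0.0499] [3.1367e+00 3.0000e-04 1.5021e+00] F [ 0.9  0.3 -1.2] M [ 0.08 -0.25 -0.34] w 0.0169 q [ 0.76  0.91 -0.69  1.6   0.7   0.89  1.31]
delta mm [ 0.1  0.1 -0.1] deg [0.28 0.01 2.27]
```

The moment about z jumps to −0.34 N m, so the stop is reached. One more nudge, then release (opening moderately) and lift.

{"fn": "arm_command", "kwargs": {"targets": [[0, 0, 0, 0, 0, -2], [0, 0, 0, 0, 0, 0]]}}

```text
clock: 7.3
position: [0.6039, -0.2712, 0.0499]
tool_rot: [3.137, 0.0, 1.535]
force: [0.7, 0.8, -1.3]
grip_width: 0.017
```

{"fn": "arm_command", "kwargs": {"targets": [[0, 0, 0, 0, 0, 0], [0, 0, 0, 0, 0, 0], [0, 0, 0, 0, 0, 0], [0, 0, 0, 0, 0, 0]], "grip": 50}}

```text
clock: 7.7
position: [0.6036, -0.2713, 0.05]
tool_rot: [3.137, 0.001, 1.53]
force: [-0.3, 0.9, -0.4]
grip_width: 0.0426
```

{"fn": "arm_command", "kwargs": {"targets": [[0, 0, -10, 0, 0, 0], [0, 0, -20, 0, 0, 0], [0, 0, -35, 0, 0, 0], [0, 0, 0, 0, 0, 0]]}}

```text
clock: 8.1
position: [0.6037, -0.2707, 0.1209]
tool_rot: [3.137, 0.001, 1.53]
force: [0.4, -0.6, -0.4]
grip_width: 0.0425
```

```bash
python3 g.py .592 -.092 .12 6.3
```

```text
8.1 [ 0.6037 -0.2707  0.1209] [3.1369e+00 5.0000e-04 1.5300e+00] F [ 0.4 -0.6 -0.4] M [-0.02 -0.04 -0.03] w 0.0425 q [ 0.79  0.83 -0.75  1.57  0.64  0.99  1.38]
delta mm [178.1 -19.    0.7] deg [ 0.24 -0.17 81.36]
```

{"fn": "arm_command", "kwargs": {"targets": [[0, 0, 0, 0, 0, 8.2], [0, 0, 0, 0, 0, 8.2], [0, 0, 0, 0, 0, 8.2], [0, 0, 0, 0, 0, 8.2], [0, 0, 0, 0, 0, 8.2], [0, 0, 0, 0, 0, 8.2], [0, 0, 0, 0, 0, 8.2], [0, 0, 0, 0, 0, 8.2]]}}

```text
clock: 8.9
position: [0.6067, -0.2709, 0.1353]
tool_rot: [3.133, -0.015, 0.342]
force: [1.0, -0.0, -0.1]
grip_width: 0.0425
```

{"fn": "arm_command", "kwargs": {"targets": [[0, 0, 0, 0, 0, 8.2], [0, 0, 0, 0, 0, 7.4], [0, 0, 0, 0, 0, 0]]}}

```text
clock: 9.2
position: [0.608, -0.2702, 0.1402]
tool_rot: [3.137, -0.021, 0.055]
force: [-0.3, 0.5, 0.8]
grip_width: 0.0424
```

```bash
python3 g.py .592 -.092 .12 6.3; sed -e 's/top0/topx/;s/side0/sidex/' m.py >/dev/null
cat > k.py <<'E'
from h import *
f=grab('top'); P=cloud(f); hsv=cv2.cvtColor(f['color'],cv2.COLOR_RGB2HSV); H,s,V=[hsv[...,i].astype(int) for i in range(3)]
roi=(P[...,0]>.5)&(P[...,0]<.7)&(P[...,1]>-.35)&(P[...,1]<.0)&(P[...,2]<.09)
for k,m,z in(('red',((H<6)|(H>174))&(s>130)&(V>50),.058),('blue',(H>105)&(H<125)&(s>140),.058),('green',(H>50)&(H<95)&(s>60),.02)):
    nn,l,st,ce=cv2.connectedComponentsWithStats((m&roi).astype(np.uint8))
    if k=='green': l=(l>0)*1; nn=2; st=np.array([[0]*5,[0,0,0,0,(l>0).sum()]])
    for i in range(1,nn):
        if st[i,4]>25:
            w=np.array([ray(f,u,v,z)[:2] for v,u in np.argwhere(l==i)],np.float32)*1000; print(k,st[i,4],cv2.minAreaRect(w))
E
python3 k.py
```

```text
9.2 [ 0.608  -0.2702  0.1402] [ 3.137  -0.0214  0.0555] F [-0.3  0.5  0.8] M [0.   0.   0.03] w 0.0424 q [ 0.59  0.72 -0.41  1.58  0.34  0.89  0.12]
delta mm [  -6.5 -178.9   19.3] deg [ 0.29 -1.22 -3.13]
red 69 ((601.4627075195312, -270.4803161621094), (11.375082015991211, 41.09703826904297), 84.74293518066406)
blue 71 ((591.5139770507812, -92.13204956054688), (12.326257705688477, 37.37068176269531), 6.288851261138916)
green 291 ((599.4556274414062, -181.56219482421875), (48.996849060058594, 80.82890319824219), 4.9921064376831055)
```

Red bar now measures 84.7°, i.e. 81° ≈ 1.41 rad relative to the nest, so it is at the stop, and the module has not moved. On to blue.

{"fn": "arm_command", "kwargs": {"targets": [[-1.5, -45, 0, 0, -1.2, -3.1], [-1.5, -45, 0, 0, 0, 0], [-1.5, -45, 0, 0, 0, 0], [-1.5, -44, 0, 0, 0, 0], [0, 0, 0, 0, 0, 0]]}}

```text
clock: 9.75
position: [0.5824, -0.0879, 0.142]
tool_rot: [3.136, -0.003, 0.137]
force: [0.7, -0.9, -0.3]
grip_width: 0.0427
```

```bash
python3 g.py .5925 -.092 .075 6.3
```

```text
9.75 [ 0.5824 -0.0879  0.142 ] [ 3.136  -0.0032  0.1372] F [ 0.7 -0.9 -0.3] M [-0.07  0.01  0.02] w 0.0427 q [ 0.36  0.63 -0.44  1.78  0.36  0.82 -0.13]
delta mm [ 9.2  5.1 67.1] deg [ 0.32 -0.19  1.56]
```

{"fn": "arm_command", "kwargs": {"targets": [[9, 5, 16, 0, 0, 1.5], [0, 0, 17, 0, 0, 0], [0, 0, 17, 0, 0, 0], [0, 0, 17, 0, 0, 0], [0, 0, 0, 0, 0, 0]]}}

```text
clock: 10.25
position: [0.5925, -0.091, 0.0739]
tool_rot: [3.136, -0.005, 0.132]
force: [-0.4, 0.4, 0.5]
grip_width: 0.0429
```

```bash
python3 g.py .5925 -.092 .075 6.3
```

```text
10.25 [ 0.5925 -0.091   0.0739] [ 3.1363 -0.0054  0.1316] F [-0.4  0.4  0.5] M [ 0.02  0.04 -0.01] w 0.0429 q [ 0.32  0.73 -0.4   1.78  0.42  0.7  -0.17]
delta mm [-0.1  1.  -1.1] deg [ 0.3  -0.31  1.24]
```

{"fn": "arm_command", "kwargs": {"targets": [[0, 1, 8, 0.3, -0.3, 1.2], [0, 0, 8, 0, 0, 0], [0, 0, 8, 0, 0, 0], [0, 0, 0, 0, 0, 0]]}}

```text
clock: 10.65
position: [0.5928, -0.093, 0.0491]
tool_rot: [-3.141, -0.0, 0.111]
force: [-0.5, -0.6, -0.7]
grip_width: 0.0428
```

{"fn": "arm_command", "kwargs": {"targets": [[0, 0, 0, 0, 0, 0], [0, 0, 0, 0, 0, 0], [0, 0, 0, 0, 0, 0], [0, 0, 0, 0, 0, 0], [0, 0, 0, 0, 0, 0], [0, 0, 0, 0, 0, 0]], "grip": 0}}

```text
clock: 11.25
position: [0.5935, -0.0928, 0.0496]
tool_rot: [-3.141, -0.002, 0.112]
force: [1.1, 0.2, -4.7]
grip_width: 0.017
```

```bash
python3 g.py .5925 -.092 .050 83.8
```

```text
11.25 [ 0.5935 -0.0928  0.0496] [-3.1411e+00 -2.2000e-03  1.1220e-01] F [ 1.1  0.2 -4.7] M [-0.01 -0.32 -0.03] w 0.017 q [ 0.32  0.77 -0.38  1.78  0.43  0.67 -0.19]
delta mm [-0.9 -1.  -0.4] deg [ 6.000e-02 -1.200e-01 -7.737e+01]
```

{"fn": "arm_command", "kwargs": {"targets": [[0, 0, 0, 0, 0, -5], [0, 0, 0, 0, 0, -8], [0, 0, 0, 0, 0, -8], [0, 0, 0, 0, 0, -8], [0, 0, 0, 0, 0, -8], [0, 0, 0, 0, 0, -8], [0, 0, 0, 0, 0, -8], [0, 0, 0, 0, 0, -8]]}}

```text
clock: 12.05
position: [0.5946, -0.092, 0.0496]
tool_rot: [3.138, -0.003, 1.217]
force: [1.1, 2.0, -7.9]
grip_width: 0.0171
```

```bash
python3 g.py .5935 -.0925 .050 83.8
```

```text
12.05 [ 0.5946 -0.092   0.0496] [ 3.1375e+00 -2.6000e-03  1.2165e+00] F [ 1.1  2.  -7.9] M [ 0.41 -0.27 -0.07] w 0.0171 q [ 0.49  0.83 -0.65  1.77  0.69  0.77  0.7 ]
delta mm [-0.8 -0.9 -0.4] deg [  0.25  -0.12 -14.1 ]
```

{"fn": "arm_command", "kwargs": {"targets": [[0, 0, 0, 0, 0, -7], [0, 0, 0, 0, 0, -6], [0, 0, 0, 0, 0, -3], [0, 0, 0, 0, 0, -3]]}}

```text
clock: 12.45
position: [0.5947, -0.0916, 0.0496]
tool_rot: [3.137, -0.002, 1.566]
force: [0.7, 2.1, -6.4]
grip_width: 0.0167
```

```bash
python3 g.py .5935 -.0925 .050 83.8
```

```text
12.45 [ 0.5947 -0.0916  0.0496] [ 3.1365e+00 -2.4000e-03  1.5657e+00] F [ 0.7  2.1 -6.4] M [ 0.28 -0.26 -0.49] w 0.0167 q [ 0.54  0.86 -0.72  1.77  0.76  0.81  1.  ]
delta mm [-0.9 -1.2 -0.4] deg [ 0.28 -0.15  5.91]
```

Mz = −0.49: stop reached. Release, lift, turn back.

{"fn": "arm_command", "kwargs": {"targets": [[0, 0, 0, 0, 0, 0], [0, 0, 0, 0, 0, 0], [0, 0, 0, 0, 0, 0], [0, 0, 0, 0, 0, 0]], "grip": 50}}

```text
clock: 12.85
position: [0.5949, -0.092, 0.0502]
tool_rot: [3.136, -0.002, 1.563]
force: [0.7, 0.8, 0.9]
grip_width: 0.0425
```

{"fn": "arm_command", "kwargs": {"targets": [[0, 0, -10, 0, 0, 0], [0, 0, -20, 0, 0, 0], [0, 0, -35, 0, 0, 0], [0, 0, -20, 0, 0, 0], [0, 0, 0, 0, 0, 8.3], [0, 0, 0, 0, 0, 8.3], [0, 0, 0, 0, 0, 8.3], [0, 0, 0, 0, 0, 8.3]]}}

```text
clock: 13.65
position: [0.5951, -0.0914, 0.1447]
tool_rot: [3.135, -0.007, 0.965]
force: [-0.4, -0.5, -0.3]
grip_width: 0.0426
```

{"fn": "arm_command", "kwargs": {"targets": [[0, 0, 0, 0, 0, 8.3], [0, 0, 0, 0, 0, 8.3], [0, 0, 0, 0, 0, 8.3], [0, 0, 0, 0, 0, 8.3], [0, 0, 0, 0, 0, 8.3], [0, 0, 0, 0, 0, 8.3], [0, 0, 0, 0, 0, 0]]}}

```text
clock: 14.35
position: [0.5962, -0.0897, 0.1514]
tool_rot: [-3.14, -0.015, 0.063]
force: [-0.1, -0.4, 0.2]
grip_width: 0.0428
```

```bash
python3 g.py .5985 -.182 .12 3.6; python3 k.py
python3 - <<'E'
from h import *
f=grab('top'); save('t4.png',cv2.resize(f['color'][165:225,340:440],(600,360),interpolation=3))
E
```

```text
14.35 [ 0.5962 -0.0897  0.1514] [-3.1396 -0.0151  0.0629] F [-0.1 -0.4  0.2] M [ 0.03  0.07 -0.01] w 0.0428 q [ 0.37  0.63 -0.46  1.74  0.36  0.84 -0.19]
delta mm [-4.  92.3 31.2] deg [-0.11 -0.87  0.  ]
red 51 ((606.89208984375, -271.35662841796875), (34.420894622802734, 10.42633056640625), 0.29175060987472534)
```

View pics/t4.png

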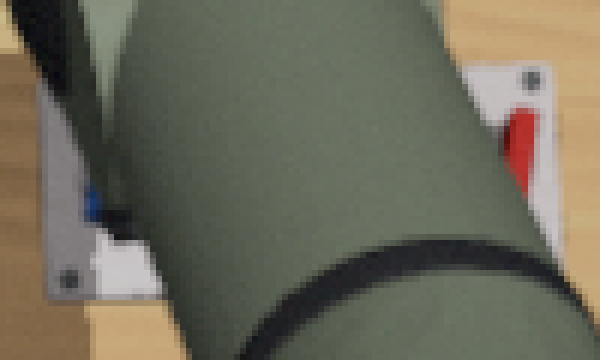

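The arm hides the nest in this view: red bar at (520,150) clearly turned crosswise, blue mostly hidden. I'll check blue with the side camera above the module.

{"fn": "arm_command", "kwargs": {"targets": [[-1, 31, 8, 0, -0.9, 0], [-1, 31, 8, 0, 0, 0], [-1, 30, 8, 0, 0, 0], [0, 0, 0, 0, 0, 0]]}}

```text
clock: 14.85
position: [0.6008, -0.1837, 0.1273]
tool_rot: [-3.139, -0.0, 0.091]
force: [-1.4, 0.5, 0.6]
grip_width: 0.0425
```

```bash
python3 g.py .599 -.182 .08 3.6
python3 - <<'E'
from h import *
f=grab('side'); save('s5.png',f['color'][160:280,250:390],4)
E
```

```text
14.85 [ 0.6008 -0.1837  0.1273] [-3.1388e+00 -2.0000e-04  9.0500e-02] F [-1.4  0.5  0.6] M [-0.03  0.02 -0.01] w 0.0425 q [ 0.5   0.7  -0.45  1.67  0.38  0.86 -0.02]
delta mm [-1.6 -1.7 47.3] deg [-0.16 -0.01  1.59]
```

View pics/s5.png

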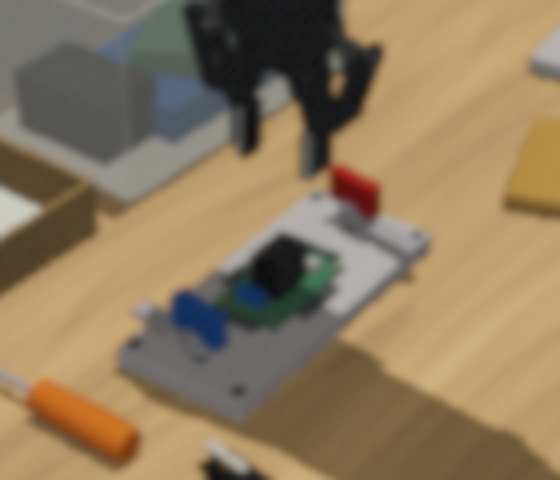

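Both bars (red (355,190), blue (200,318)) stand crosswise, with the straps off the board and the module still in place (280,285). Descending on the heat sink.

{"fn": "arm_command", "kwargs": {"targets": [[-1.6, -1.7, 15, 0, 0, 1.6], [0, 0, 16, 0, 0, 0], [0, 0, 16, 0, 0, 0], [0, 0, 0, 0, 0, 0]]}}

```text
clock: 15.3
position: [0.6001, -0.1769, 0.0793]
tool_rot: [-3.136, -0.003, 0.075]
force: [-0.3, 0.5, -0.5]
grip_width: 0.0427
```

```bash
python3 g.py .599 -.182 .046 3.6
```

```text
15.3 [ 0.6001 -0.1769  0.0793] [-3.1357e+00 -2.7000e-03  7.4600e-02] F [-0.3  0.5 -0.5] M [ 0.07  0.02 -0.01] w 0.0427 q [ 0.47  0.76 -0.42  1.7   0.41  0.77 -0.07]
delta mm [-1.6  5.2 33.3] deg [-0.34 -0.15  0.67]
```

{"fn": "arm_command", "kwargs": {"targets": [[-1.5, 5, 8, -0.3, 0, 0.7], [0, 0, 8, 0, 0, 0], [0, 0, 8, 0, 0, 0], [0, 0, 8, 0, 0, 0], [0, 0, 0, 0, 0, 0]]}}

```text
clock: 15.8
position: [0.5996, -0.1815, 0.045]
tool_rot: [-3.141, -0.003, 0.064]
force: [0.3, 0.5, 0.1]
grip_width: 0.0429
```

```bash
python3 g.py .599 -.182 .046 3.6
```

```text
15.8 [ 0.5996 -0.1815  0.045 ] [-3.1412 -0.0032  0.0644] F [0.3 0.5 0.1] M [-0.01  0.02 -0.03] w 0.0429 q [ 0.46  0.81 -0.39  1.71  0.44  0.71 -0.09]
delta mm [-0.6  0.5 -1. ] deg [-0.02 -0.18  0.09]
```

{"fn": "arm_command", "kwargs": {"targets": [[0, 0, 0, 0, 0, 0], [0, 0, 0, 0, 0, 0], [0, 0, 0, 0, 0, 0], [0, 0, 0, 0, 0, 0], [0, 0, 0, 0, 0, 0], [0, 0, 0, 0, 0, 0]], "grip": 0, "grip_force": 45}}

```text
clock: 16.4
position: [0.6001, -0.1816, 0.0459]
tool_rot: [-3.142, -0.004, 0.064]
force: [0.3, -0.8, -0.7]
grip_width: 0.0209
```

```bash
python3 g.py .599 -.182 .15 3.6
```

```text
16.4 [ 0.6001 -0.1816  0.0459] [-3.1416 -0.0043  0.0644] F [ 0.3 -0.8 -0.7] M [ 0.    0.   -0.01] w 0.0209 q [ 0.46  0.81 -0.39  1.71  0.44  0.71 -0.09]
delta mm [  -0.7    0.4 -104.1] deg [-0.   -0.25  0.09]
```

{"fn": "arm_command", "kwargs": {"targets": [[0, 0, -5, 0, 0, 0], [0, 0, -10, 0, 0, 0], [0, 0, -20, 0, 0, 0], [0, 0, -30, 0, 0, 0], [0, 0, -30, 0, 0, 0], [0, 0, -30, 0, 0, 0], [0, 0, -30, 0, 0, 0], [0, 0, 0, 0, 0, 0]]}}

```text
clock: 17.2
position: [0.599, -0.181, 0.2118]
tool_rot: [-3.141, -0.005, 0.065]
force: [0.3, 0.5, -1.3]
grip_width: 0.0214
```

```bash
cat > v.py <<'E'
from h import *
import sys
L=np.array([.549,.1827,.1035]); t=.312; yaw=np.radians(-3.4); off=.0299
dist=float(sys.argv[1])
xh=np.array([np.cos(yaw),np.sin(yaw),0]); y=np.array([-np.sin(yaw),np.cos(yaw),0]); z=-np.sin(t)*xh+np.cos(t)*np.array([0,0,1]); x=np.cross(y,z)
V=L+dist*z; R=np.c_[x,-y,-z]; p=V+off*z
s=bot.observe(); print(round(s['clock'],2),s['position'].round(4),s['tool_rot'].round(4),'F',s['force'].round(1),'w',round(s['grip_width'],4),'q',s['qpos'].round(2))
print('view',V.round(4),'tcp',p.round(4),'rpy',Ro.from_matrix(R).as_euler('xyz').round(3)); delta(p,R)
E
python3 v.py .11
```

```text
17.2 [ 0.599  -0.181   0.2118] [-3.1415 -0.0053  0.0655] F [ 0.3  0.5 -1.3] w 0.0214 q [ 0.52  0.6  -0.48  1.62  0.31  1.    0.  ]
view [0.5153 0.1847 0.2082] tcp [0.5061 0.1852 0.2366] rpy [ 3.142 -0.312 -0.059]
delta mm [ -68.6 -371.6  -25.2] deg [-1.14 17.55  7.09]
```

Holding the module (weight ≈1.3 N). Carrying it high toward the webcam, gently.

{"fn": "arm_command", "kwargs": {"targets": [[0, 0, -30, 0, 0, 0], [0, 0, -40, 0, 0, 0], [0, -25, -20, 0, 0, 0], [-8, -40, 0, 0, 0, 0], [-8, -40, 0, 0, 0, 0], [-8, -40, 0, 0, 0, 0], [-8, -40, 0, 0, 0, 0], [-8, -40, 0, 0, 0, 0]]}}

```text
clock: 18.0
position: [0.5412, 0.0427, 0.3076]
tool_rot: [3.139, -0.008, 0.057]
force: [1.3, 0.2, -0.5]
grip_width: 0.0211
```

{"fn": "arm_command", "kwargs": {"targets": [[-8, -40, 0, 0, 3, 1.5], [-8, -40, 0, 0, 3, 1.5], [0, -20, 0, 0, 3, 1.5], [0, 0, 0, 0, 3, 1.5], [0, 0, 0, 0, 3, 1], [0, 0, 0, 0, 0, 0]]}}

```text
clock: 18.6
position: [0.5163, 0.153, 0.3086]
tool_rot: [-3.123, -0.279, -0.063]
force: [1.0, -0.1, -1.2]
grip_width: 0.021
```

```bash
python3 v.py .16
```

```text
18.6 [0.5163 0.153  0.3086] [-3.1229 -0.2791 -0.0627] F [ 1.  -0.1 -1.2] w 0.021 q [ 0.03  0.23 -0.58  1.94  0.38  0.79 -0.83]
view [0.5    0.1856 0.2558] tcp [0.4908 0.1862 0.2842] rpy [ 3.142 -0.312 -0.059]
delta mm [-33.1 -31.2  16.5] deg [-1.02  1.88 -0.2 ]
```

{"fn": "arm_command", "kwargs": {"targets": [[-17, -16, 0, -0.5, 1, 0], [-16, -15, 0, -0.5, 0.9, 0], [0, 0, 15, 0, 0, 0], [0, 0, 0, 0, 0, 0]]}}

```text
clock: 19.0
position: [0.4906, 0.1854, 0.2859]
tool_rot: [3.14, -0.31, -0.063]
force: [0.9, -0.2, -1.3]
grip_width: 0.0212
```

```bash
python3 v.py .11
```

```text
19.0 [0.4906 0.1854 0.2859] [ 3.1399 -0.3098 -0.063 ] F [ 0.9 -0.2 -1.3] w 0.0212 q [-0.09  0.24 -0.58  2.01  0.49  0.75 -1.04]
view [0.5153 0.1847 0.2082] tcp [0.5061 0.1852 0.2366] rpy [ 3.142 -0.312 -0.059]
delta mm [-0.2 -0.9 51.6] deg [ 0.16  0.12 -0.2 ]
```

{"fn": "arm_command", "kwargs": {"targets": [[0, -0.9, 15, 0, 0, -0.2], [0, 0, 15, 0, 0, 0], [0, 0, 12, 0, 0, 0], [0, 0, 8, 0, 0, 0], [0, 0, 0, 0, 0, 0]]}}

```text
clock: 19.5
position: [0.5082, 0.1836, 0.2386]
tool_rot: [3.137, -0.308, -0.062]
force: [0.6, -0.6, -0.4]
grip_width: 0.0212
```

```bash
python3 v.py .11
python3 - <<'E'
from h import *
for n in('side','top'):
    f=grab(n); np.savez(n+'9.npz',**f)
f=dict(np.load('side9.npz')); g=dict(np.load('top9.npz'))
u,v=proj(f,[.51,.185,.22]).astype(int); a=f['color'][v-75:v+75,u-75:u+75]
u2,v2=proj(g,[.51,.185,.22]).astype(int); b=g['color'][v2-40:v2+40,u2-40:u2+40]; print(u,v,u2,v2)
save('e9.png',np.hstack([cv2.resize(a,(400,400),interpolation=3),cv2.resize(b,(400,400),interpolation=3)]))
E
```

```text
19.5 [0.5082 0.1836 0.2386] [ 3.1373 -0.3076 -0.0615] F [ 0.6 -0.6 -0.4] w 0.0212 q [-0.12  0.33 -0.54  2.03  0.6   0.67 -1.13]
view [0.5153 0.1847 0.2082] tcp [0.5061 0.1852 0.2366] rpy [ 3.142 -0.312 -0.059]
delta mm [-2.6 -1.5  1.2] deg [ 0.28  0.25 -0.12]
234 252 241 210
```

View pics/e9.png

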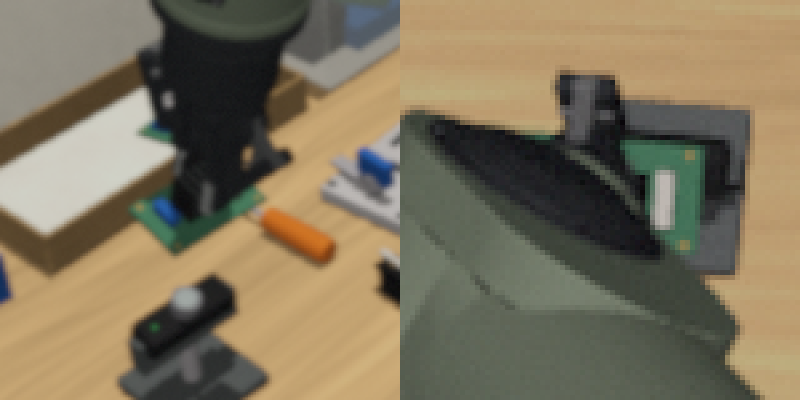

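The module is held above the lens, board long side along the head. Correcting the last millimetres, then checking the board itself against prediction.

{"fn": "arm_command", "kwargs": {"targets": [[-2.5, -1.5, 1.2, 0.3, 0.25, -0.1], [0, 0, 0, 0, 0, 0], [0, 0, 0, 0, 0, 0]]}}

```text
clock: 19.9
position: [0.5062, 0.186, 0.2389]
tool_rot: [-3.14, -0.315, -0.059]
force: [-0.5, 0.3, -1.4]
grip_width: 0.0211
```

```bash
python3 v.py .11
cat > c.py <<'E'
from h import *
s=bot.observe(); p,R=pose(s); R=R.as_matrix(); off=.0299
B=np.c_[R[:,0],-R[:,1],-R[:,2]]; o=p+off*R[:,2]   # module frame from tool
L=np.array([.549,.1827,.1035])
for n in('side','top'):
    fs=[grab(n) for _ in range(6)]; f=fs[0]; f['depth']=np.median([x['depth'] for x in fs],0); col=np.mean([x['color'] for x in fs],0).astype(np.uint8)
    P=(cloud(f)-o)@B; hsv=cv2.cvtColor(col,cv2.COLOR_RGB2HSV); H,S,V=[hsv[...,i].astype(int) for i in range(3)]
    g=(H>55)&(H<90)&(S>100)&(f['depth']>0)&(abs(P[...,0])<.035)&(abs(P[...,1])<.052)&(abs(P[...,2]-.004)<.02)
    m=cv2.erode(g.astype(np.uint8),np.ones((3,3)))>0
    q=P[m]; k=np.linalg.lstsq(np.c_[q[:,:2],np.ones(len(q))],q[:,2],rcond=None)[0]
    print(n,m.sum(),'top face: slope x,y',k[:2].round(3),'z0 mm',(k[2]*1e3).round(1),'std',(q[:,2]-np.c_[q[:,:2],np.ones(len(q))]@k).std().round(4))
    # green pixels cast onto predicted top plane (z=4mm)
    O=(-f['t']@f['R']-o)@B; pts=np.argwhere(g); d=np.c_[(pts[:,1]-f['cx'])/f['f'],(pts[:,0]-f['cy'])/f['f'],np.ones(len(pts))]@f['R']@B
    w=(O+d*((.004-O[2])/d[:,2])[:,None])[:,:2]*1e3
    print('  x range',np.percentile(w[:,0],[1,99]).round(1),'y range',np.percentile(w[:,1],[1,99]).round(1),'px/mm',f['f']/1000/(cloud(f)[0,0]*0+1).sum() if 0 else '')
    for lo,hi in((-42,-28),(28,42)):
        e=w[(w[:,1]>lo)&(w[:,1]<hi)]
        if len(e)>20:
            r=cv2.minAreaRect(e.astype(np.float32)); print('  end',lo,hi,len(e),'rect',np.round(r[0],1),np.round(r[1],1),round(r[2],1))
E
python3 c.py
```

```text
19.9 [0.5062 0.186  0.2389] [-3.1395 -0.3153 -0.0594] F [-0.5  0.3 -1.4] w 0.0211 q [-0.13  0.32 -0.54  2.04  0.61  0.66 -1.14]
view [0.5153 0.1847 0.2082] tcp [0.5061 0.1852 0.2366] rpy [ 3.142 -0.312 -0.059]
delta mm [-0.7  0.8  2.1] deg [-0.12 -0.19 -0.  ]
side 95 top face: slope x,y [0.002 0.005] z0 mm 5.4 std 0.0006
  x range [-20.4  22.7] y range [-31.5  39.2] px/mm 
  end 28 42 90 rect [ 0.9 34.1] [40.1 10.2] 0.3
top 32 top face: slope x,y [-0.021 -0.012] z0 mm 5.1 std 0.0012
  x range [-19.2  23.4] y range [-40.8  21.2] px/mm 
  end -42 -28 70 rect [  0.9 -34.6] [44.6 12.9] 0.1
```

{"fn": "arm_command", "kwargs": {"targets": [[-1.5, 0.8, 2, -0.1, -0.2, 0], [0, 0, 0, 0, 0, 0], [0, 0, 0, 0, 0, 0]]}}

```text
clock: 20.8
position: [0.5052, 0.1851, 0.2358]
tool_rot: [-3.142, -0.311, -0.06]
force: [-0.3, 0.2, 0.2]
grip_width: 0.0209
```

```bash
python3 v.py .11; python3 c.py; python3 k.py
```

```text
20.8 [0.5052 0.1851 0.2358] [-3.1416 -0.3107 -0.0595] F [-0.3  0.2  0.2] w 0.0209 q [-0.13  0.32 -0.53  2.04  0.61  0.66 -1.14]
view [0.5153 0.1847 0.2082] tcp [0.5061 0.1852 0.2366] rpy [ 3.142 -0.312 -0.059]
delta mm [ 1.1 -0.2 -0.5] deg [ 0.    0.08 -0.01]
side 88 top face: slope x,y [-0.003 -0.003] z0 mm 5.6 std 0.0006
  x range [-20.3  22.4] y range [-32.   38.8] px/mm 
  end 28 42 82 rect [ 1.4 33.7] [40.2 10.2] 0.1
top 29 top face: slope x,y [-0.006 -0.013] z0 mm 5.2 std 0.0011
  x range [-19.8  23.1] y range [-41.2  -5.8] px/mm 
  end -42 -28 73 rect [  0.7 -35.3] [45.2 12.4] 0.6
red 74 ((602.5930786132812, -270.638427734375), (11.758148193359375, 43.48136901855469), 84.12715911865234)
blue 61 ((590.4120483398438, -91.6630630493164), (10.259278297424316, 40.34154510498047), 83.18042755126953)
```

Both bars are at their stops (1.40 and 1.39 rad), and the board is square and centred to about 1 mm. Handing in.

```bash
python3 -c "
from workcell import bot
print(bot.job_done())"
```

```text
the job is handed in; nothing more can be done
None
```

I turned the red and blue clamps anticlockwise to their stops, lifted the module out by its heat sink, and handed the job in with it held in front of the webcam. The clock read about 21 s of the 72 s allowed, and I viewed eight pictures.

**Clamps:** the last images put red at about 1.40 rad and blue at about 1.39 rad. The wrist moment also rose sharply at each stop. The side view just before the grasp showed the module still in its place with both straps clear of it.

**Module at the webcam:**

| Check | Result |
|---|---|
| Tool off its computed target | about 1 mm (deliberate, see below) and 0.1° |
| Board in the grip | square to within about 1° |
| Board offset along the jaws | about 1 mm, offset by moving the tool 1 mm |
| Grip force | 45 N |

**Checks that disagreed:**
- **Lens tilt:** four fits gave 0.30 to 0.33 rad, plus one outlier at 0.26 that I put down to head edges in the fit. I used 0.312, so squareness is uncertain by about 0.02 rad.
- **Board height:** the depth images put the board's top about 1.3 mm higher than expected. The same cameras read the table 0.5 to 1.3 mm high, so I left it uncorrected.
- **Red knob width:** the gripper read 17 mm on both 12 mm bars. They turned without slipping, so I carried on.

I did not measure the other things on the table again at the end. The tool went low only over the nest, and above the webcam the board stayed about 110 mm from the glass. The wrist force stayed below 10 N in every reading I took.

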